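# Stack the notched tray on the keyed caddy

## Robot

A 6-joint arm with a two-finger parallel gripper is mounted at the origin on the work surface. World frame = base frame: x ahead of the robot, y to its left, z up, the work surface at z = 0. Lengths are in m, angles in rad, forces in N, time in s.
With the tool pointing down it reaches from about 0.25 to 0.8 m from the base axis. Payload 3.9 kg.
Tool frame: the origin (TCP) lies where the fingers leave the gripper's body, on its centre line; the fingertips stand 73 mm ahead of it and the grasp point (between the pads) lies 54 mm ahead of it; z points along the fingers, y is the direction in which the jaws open and shut (so a half turn about z gives the same grasp; the last joint's range is limited). The gripper opens to 85 mm and grips with 20 to 120 N. Pads are 22 mm wide; open, the fingers measure 114 mm over their backs; the gripper's body (76 mm by 85 mm) begins 54 mm behind the grasp point. The pads swing forward as they close: fully open they stand 13 mm farther back than shut.
Start: joints at [-1.212, 0.26, -0.138, 1.173, 0, 1.571], TCP at [0.184, -0.492, 0.304] pointing down, gripper open.
Joint ranges: [-2.78, 2.78], [-0.83, 1.72], [-1.28, 1.37], [-1.9, 2.12], [-1.57, 1.48], [-3.14, 3.14]. Speed limits (rad/s): [2.57, 2.57, 3.14, 3.14, 3.14, 3.14].

## Interface

Orientations are given as a unit quaternion [x, y, z, w].
In Python, from rig import ctrl gives the robot as it stands.
- The arm moves only by the tool play_rows, never from a script. Its argument "steps" is text: rows parted by semicolons, each of 7 numbers parted by spaces: the turn, a rotation vector about the tool's x, y, z in rad, then the shift along the tool's x, y, z in m, then the finger opening in m, from 0 to 0.0854. A call has exactly 5 rows; each row shifts and turns the pose as measured when the row begins, along the tool's axes as they then stand; what a row does not reach is not made up. A row lasts 1/8 s, in which the tool goes at most 62.5 mm and 10.7 degrees, less where a joint would pass 70% of its speed; a pose out of reach is approached as far as the arm can. A call with a gripper value outside its range is refused whole. The fingers move at their own pace and stop on an object; the grip force is fixed at half the most. Time passes only in rows, so rows that do not move let the fingers close, or fill a call up. It gives the time, the measured TCP pose, the force and the opening at its end, in the units of the state.
- ctrl.state(): the state, without advancing time (a new reading comes with each control period).
- ctrl.read_camera(name): name is "side" or "top"; returns a dict with "image" (384x512x3 uint8, red, green, blue), "K" (3x3 intrinsics, pixels), "k1" (the pictures are not rectified: a ray, as slopes to the right and down, at radius r is drawn at 1 + k1 r^2 times it, then the intrinsics apply), "R" (3x3) and "t" (3): a world point X has camera coordinates R X + t. Camera axes: x right, y down, z forward; pixel columns grow to the right and rows downward; lengths in m; the calibration is good to about 2 mm. A picture is of the moment at which its call begins. There is no depth.
- ctrl.job_done(): hands the job in, once; it reports no verdict.
The state is a dict: "t": time; "qpos": joint angles; "joint_velocities": joint speeds; "effort": joint torques, N m; "eef_pos": TCP position; "orientation": TCP orientation; "wrist_force": force on the tool from outside, world axes, zero at the start; "moment": the same for the moment, N m; "gripper_width": finger opening in m.
Only numpy, scipy, OpenCV 4.12 (cv2) and the standard library are available. Lean on these libraries where they do the work, as an engineer would, in place of code of your own. Each camera call takes 0.05 s, during which the arm holds its last target.

## Task

Put the cleaning caddy back together: pick up the grey tray that has a notch cut in one end and stack it squarely on top of the black caddy, with its notch over the metal key tab, so that it lies flat on the caddy's rim all round. Leave the caddy where it stands and do not disturb the other grey tray, which has no notch.

Things in the scene. Friction and masses are not known exactly. Their poses are not given: they have to be found in the camera images.
- caddy: Black plastic open caddy, loose, 0.7 kg, 160 (x) x 110 (y) x 80 mm high, walls 4 mm. Origin: centre of its underside, z up. A bare metal key tab, 12 (x) x 22 (y) mm, stands just inside its +x end wall, 70 mm from centre, rising 30 mm above the rim; nothing else does. The tray is stacked with its axes on the caddy's and its underside on the rim.
- key (a point): Centre of the top of the caddy's metal key tab, 110 mm above the caddy's underside and 70 mm from its centre along the caddy's +x.
- tray: The tray to stack: grey plastic, 0.22 kg, 160 (x) x 110 (y) mm, flat 5 mm floor, walls 30 mm high. Origin: centre of its underside, z up. A notch 46 mm wide (y), 28 mm deep (x 52 to 80), is cut through wall and floor of the +x end, midway; 12 mm play round the key. Grip bar along x over the centre: 94 long, 16 thick, 50 to 80 mm above the underside, on a thin web.
- plain_tray: The other grey tray, not wanted: same size, material and grip bar as the notched tray, but both ends unbroken. Origin at the centre of its underside. The two trays stand left and right of the caddy, either way round.

How it is judged:
By the outcome, as a careful person would: the job done as asked, in the order asked, and still so for the second after the job is handed in, with the robot touching nothing.
It also fails if it takes over 38 s, if anything falls off the work surface, if the arm or the gripper's body presses on something with over 40 N, if the wrist force passes 120 N, or if a joint passes its speed limit or range.

## Working session

There is one attempt and no reset: what is moved stays moved. The work goes in short steps, Python scripts to look and compute and a tool call to move; the robot and the scene stay as the last step left them, time stands still between calls to the robot, and variables do not carry over. Pictures are saved under pics/ and viewed, and the job is handed in when it is done.

Besides the shell and the picture viewer there is one more tool, called after ">>>" as a command line: name --argument value ..., lists and objects as JSON in quotes. play_rows: Moves the arm, as the interface text tells. Its arguments: {"type":"object","properties":{"steps":{"type":"string"}},"required":["steps"]}

```bash
ls; mkdir -p pics
python3 - <<'E'
from rig import ctrl
import cv2,pickle
d={}
for n in("side","top"):
    c=ctrl.read_camera(n);d[n]=c
    cv2.imwrite(f"pics/{n}0.png",c["image"][:,:,::-1]);print(n,c["K"],c["k1"],c["R"],c["t"])
pickle.dump(d,open("c0.pkl","wb"))
s=ctrl.state();print({k:s[k] for k in("t","eef_pos","orientation","gripper_width","wrist_force")})
E
```

```text
pics
side [[354.52753831   0.         254.98590286]
 [  0.         354.52753831 186.55289712]
 [  0.           0.           1.        ]] -0.08218728619566748 [[ 0.8783327  -0.47793226  0.01060249]
 [-0.32888464 -0.62021503 -0.71215744]
 [ 0.34693884  0.62202417 -0.70193972]] [-0.49318209  0.25871798  0.66835696]
top [[372.61164968   0.         249.06765916]
 [  0.         372.61164968 197.15341167]
 [  0.           0.           1.        ]] -0.06646995299392872 [[ 0.02586448 -0.99913928 -0.0324303 ]
 [-0.99400854 -0.02225824 -0.10701213]
 [ 0.10619818  0.03500381 -0.99372868]] [0.0067377  0.55898498 0.91171771]
{'t': 0.1, 'eef_pos': array([ 0.18418307, -0.49111212,  0.30314233]), 'orientation': array([ 9.83946057e-01,  1.78463912e-01, -1.56123327e-04, -8.74169259e-04]), 'gripper_width': 0.08530720527524999, 'wrist_force': array([ 0.20129629, -0.25980747,  0.58140338])}
```

View pics/side0.png

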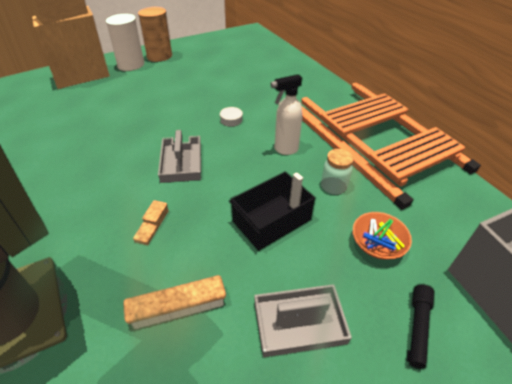

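View pics/top0.png

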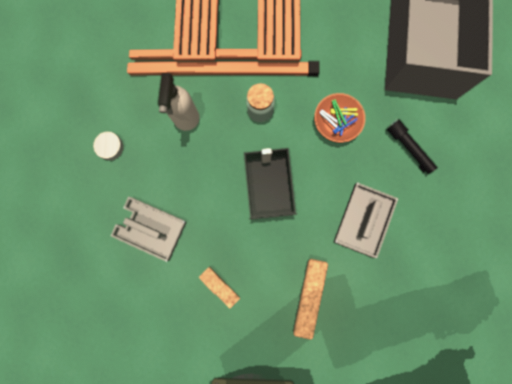

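The notched tray is on the left in the top picture, around (149,229), with its notch toward the left end near (122,218). The plain tray is at (366,220). The caddy is at (270,185), with the key tab at (267,154). I'll zoom in next.

Run:
```python
import cv2,numpy as np
a=cv2.imread("pics/top0.png");b=cv2.imread("pics/side0.png")
f=lambda i,x,y,w,h,s:cv2.resize(i[y:y+h,x:x+w],None,fx=s,fy=s,interpolation=cv2.INTER_CUBIC)
A=f(a,100,185,100,90,4);B=f(a,230,135,80,90,4)
C=f(b,140,120,100,75,4);D=f(b,220,160,80+20,90,4)[:300]
o=np.zeros((670,800,3),np.uint8)
o[:360,:400]=A;o[:360,400:720]=B;o[365:665,:400]=C;o[365:665,400:]=D
cv2.imwrite("pics/z0.png",o[:, :])
cv2.imwrite("pics/z0.png",cv2.resize(o,(716,600)))
```

```text
(no output)
```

View pics/z0.png

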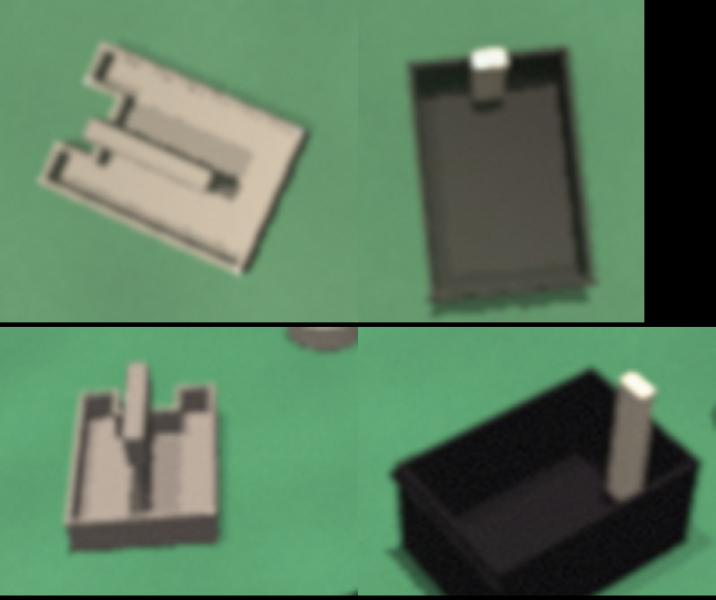

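```bash
cat > h.py <<'E'
import cv2,numpy as np
def ray(c,uv):
    uv=np.asarray(uv,float).reshape(-1,1,2)
    # drawn = (1+k1 r^2)*ray -> OpenCV radial model
    n=cv2.undistortPointsIter(uv,c["K"],np.array([c["k1"],0,0,0,0.]),None,None,(3,100,1e-12)).reshape(-1,2)
    d=np.c_[n,np.ones(len(n))]@c["R"]; o=-c["R"].T@c["t"]; return o,d
def cast(c,uv,z):
    o,d=ray(c,uv); s=(z-o[2])/d[:,2]; return o+d*s[:,None]
def proj(c,X):
    return cv2.projectPoints(np.asarray(X,float).reshape(-1,1,3),cv2.Rodrigues(c["R"])[0],c["t"],c["K"],np.array([c["k1"],0,0,0,0.]))[0].reshape(-1,2)
def fit(P,M):  # P measured xy, M model xy -> centre,yaw,resid
    pc,mc=P.mean(0),M.mean(0);A=(M-mc).T@(P-pc)
    th=np.arctan2(A[0,1]-A[1,0],A[0,0]+A[1,1]);R=np.array([[np.cos(th),-np.sin(th)],[np.sin(th),np.cos(th)]])
    ce=pc-R@mc;return ce,th,(P-(M@R.T+ce))*1e3
E
python3 - <<'E'
from h import *;import pickle
d=pickle.load(open("c0.pkl","rb"))
for n,boxes in(("top",{"tray":(105,190,90,80),"caddy":(238,142,65,82)}),("side",{"tray":(150,120,62,70),"caddy":(222,165,100,88)})):
    im=d[n]["image"].astype(int);g=im[...,1]-im[...,0]
    for k,(x,y,w,h) in boxes.items():
        s=im[y:y+h,x:x+w]; m=((s[...,1]-s[...,0])<18).astype(np.uint8)
        c=max(cv2.findContours(m,0,1)[0],key=cv2.contourArea)
        hull=cv2.convexHull(c); ap=cv2.approxPolyDP(hull,2,True).reshape(-1,2)+[x,y]
        print(n,k,cv2.contourArea(c),ap.tolist())
        z=.03 if k=="tray" else .08
        print(np.round(cast(d[n],ap,z)[:,:2],4).tolist())
E
python3 - <<'E'
import cv2,numpy as np
b=cv2.imread("pics/side0.png")
cv2.imwrite("pics/z1.png",cv2.resize(b[120:195,145:225],None,fx=7,fy=7,interpolation=cv2.INTER_CUBIC))
cv2.imwrite("pics/z2.png",cv2.resize(b[165:255,222:322],None,fx=6,fy=6,interpolation=cv2.INTER_CUBIC))
E
```

```text
top tray 2571.5 [[128, 197], [185, 222], [169, 259], [159, 258], [111, 235]]
[[0.5521, 0.3319], [0.4918, 0.1807], [0.3979, 0.2175], [0.3995, 0.2431], [0.4535, 0.3708]]
top caddy 2887.5 [[287, 149], [295, 213], [251, 218], [245, 153], [263, 149]]
[[0.6727, -0.0704], [0.5179, -0.0916], [0.5036, 0.0126], [0.6609, 0.0311], [0.6716, -0.0123]]
side tray 1672.5 [[198, 136], [200, 178], [160, 181], [158, 172], [162, 140], [177, 130]]
[[0.55, 0.3322], [0.4864, 0.1605], [0.391, 0.1984], [0.3969, 0.2342], [0.4495, 0.3639], [0.5052, 0.3906]]
side caddy 3985.0 [[297, 173], [314, 198], [310, 219], [257, 249], [233, 221], [231, 199], [283, 173]]
[[0.6849, 0.0151], [0.6727, -0.0732], [0.6291, -0.1201], [0.4918, -0.1346], [0.4816, -0.0477], [0.5058, 0.012], [0.6547, 0.0311]]
```

View pics/z1.png

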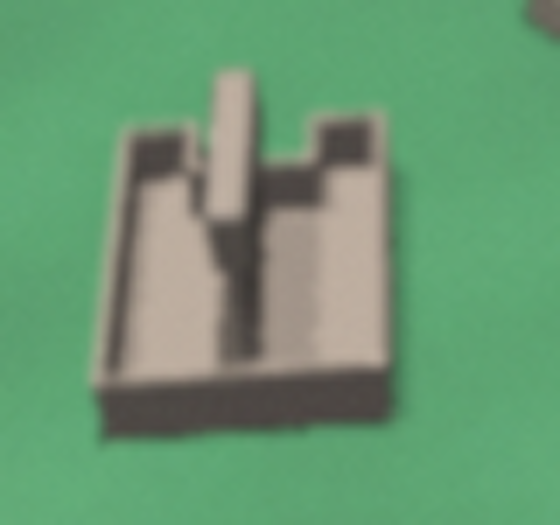

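View pics/z2.png

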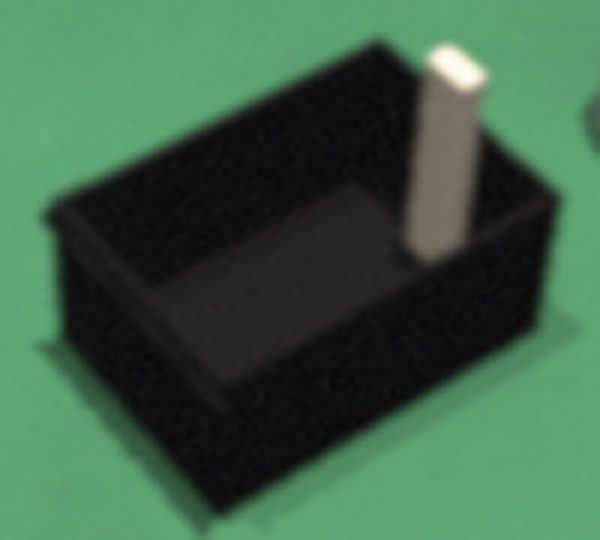

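Run:
```python
from h import *;import pickle
d=pickle.load(open("c0.pkl","rb"))
S=lambda L,s,ox,oy:(np.array(L,float)+.5)/s-.5+[ox,oy]
M=np.array([[80,55],[80,-55],[-80,-55],[-80,55]])/1e3
obs={("side","tray"):S([(127,125),(385,112),(390,370),(97,387)],7,145,120),
("side","caddy"):S([(380,40),(558,200),(222,405),(52,208)],6,222,165),
("top","tray"):S([(41,182),(103,43),(304,130),(240,270)],3.581,100,185),
("top","caddy"):S(np.array([(410,65),(568,48),(594,282),(434,292)])-[358,0],3.581,230,135)}
for (n,k),p in obs.items():
    P=cast(d[n],p,.03 if k=="tray" else .08)[:,:2]
    c,th,r=fit(P,M);print(n,k,c,np.degrees(th),np.round(r,1).tolist())
print("key",cast(d["side"],S([(457,67)],6,222,165),.11),cast(d["top"],S([(490-358,58)],3.581,230,135),.11))
print("bar side far/near top centre",cast(d["side"],S([(235,71),(228,218)],7,145,120),.08))
print("bar top ",cast(d["top"],S([(89,131),(209,182)],3.581,100,185),.08))
from rig import ctrl
s=ctrl.state()
from scipy.spatial.transform import Rotation as R
print(R.from_quat(s["orientation"]).as_matrix().round(3))
```

```text
side tray [0.47494231 0.2774787 ] 67.88913647492765 [[1.1, 2.7], [-1.1, 1.1], [-0.6, -2.6], [0.6, -1.2]]
side caddy [ 0.58881913 -0.03156797] 7.711167649110694 [[1.5, 0.6], [-1.5, 1.7], [-1.9, -2.3], [1.8, -0.1]]
top tray [0.47373401 0.27668   ] 68.44121185626344 [[0.3, -0.8], [-1.3, 0.0], [-1.0, -0.0], [1.9, 0.8]]
top caddy [ 0.59034692 -0.03005718] 6.897969518386387 [[-1.8, -1.0], [-1.2, 1.6], [-0.5, 1.3], [3.6, -1.9]]
key [[ 0.66056803 -0.01969591  0.11      ]] [[ 0.66012214 -0.02060962  0.11      ]]
bar side far/near top centre [[0.49103429 0.32021897 0.08      ]
 [0.45720194 0.23280574 0.08      ]]
bar top  [[0.48797431 0.31869012 0.08      ]
 [0.45611788 0.23440571 0.08      ]]
[[ 0.936  0.351 -0.001]
 [ 0.351 -0.936  0.002]
 [ 0.    -0.002 -1.   ]]
```

```bash
cat > plan.py <<'E'
import sys,numpy as np
from scipy.spatial.transform import Rotation as R
from rig import ctrl
# usage: plan.py x y z yawdeg nrows
x,y,z,yaw,n=map(float,sys.argv[1:6]);n=int(n)
s=ctrl.state();p=np.array(s["eef_pos"]);q=R.from_quat(s["orientation"])
g=R.from_euler("z",yaw,degrees=True)*R.from_euler("x",180,degrees=True)
G=np.array([x,y,z]);rv=(q.inv()*g).as_rotvec()
print("t",round(s["t"],2),"p",p.round(4),"err mm",((G-p)*1e3).round(1),"rv",rv.round(4),"w",round(s["gripper_width"],4),"F",np.round(s["wrist_force"],1),"q6",round(s["qpos"][5],2))
for i in range(n):
    sh=q.inv().apply((G-p)/(n))
    print(*np.round(rv/n,3),*np.round(sh,4),end=" ; ");q=q*R.from_rotvec(rv/n)
print()
E
python3 plan.py .474 .277 .26 68.2 15
```

```text
t 0.1 p [ 0.1842 -0.4911  0.3031] err mm [289.8 768.1 -43.1] rv [-1.700e-03 -7.000e-04 -8.315e-01] w 0.0853 F [ 0.2 -0.3  0.6] q6 1.57
-0.0 -0.0 -0.055 0.0361 -0.0412 0.0029 ; -0.0 -0.0 -0.055 0.0383 -0.0391 0.0029 ; -0.0 -0.0 -0.055 0.0404 -0.0369 0.0029 ; -0.0 -0.0 -0.055 0.0424 -0.0346 0.0029 ; -0.0 -0.0 -0.055 0.0442 -0.0322 0.0029 ; -0.0 -0.0 -0.055 0.046 -0.0297 0.0029 ; -0.0 -0.0 -0.055 0.0475 -0.0271 0.0029 ; -0.0 -0.0 -0.055 0.049 -0.0244 0.0029 ; -0.0 -0.0 -0.055 0.0502 -0.0217 0.0029 ; -0.0 -0.0 -0.055 0.0514 -0.0189 0.0029 ; -0.0 -0.0 -0.055 0.0523 -0.016 0.0029 ; -0.0 -0.0 -0.055 0.0531 -0.0131 0.0029 ; -0.0 -0.0 -0.055 0.0538 -0.0101 0.0029 ; -0.0 -0.0 -0.055 0.0543 -0.0071 0.0029 ; -0.0 -0.0 -0.055 0.0546 -0.0041 0.0029 ;
```

>>> play_rows --steps "0 0 -0.055 0.036 -0.041 0 0.085; 0 0 -0.055 0.038 -0.039 0 0.085; 0 0 -0.055 0.040 -0.037 0 0.085; 0 0 -0.055 0.042 -0.035 0 0.085; 0 0 -0.055 0.044 -0.032 0 0.085"

```text
t: 0.72
eef_pos: [0.2805, -0.2317, 0.3011]
orientation: [0.95, 0.312, 0.0, -0.002]
wrist_force: [2.0, 0.5, 0.4]
gripper_width: 0.0852
```

```bash
python3 plan.py .474 .277 .26 68.2 15
```

```text
t 0.72 p [ 0.2805 -0.2317  0.3011] err mm [193.5 508.7 -41.1] rv [-0.0027 -0.0025 -0.5555] w 0.0852 F [2.  0.5 0.4] q6 1.81
-0.0 -0.0 -0.037 0.0305 -0.0196 0.0028 ; -0.0 -0.0 -0.037 0.0312 -0.0185 0.0028 ; -0.0 -0.0 -0.037 0.0319 -0.0173 0.0028 ; -0.0 -0.0 -0.037 0.0325 -0.0161 0.0028 ; -0.0 -0.0 -0.037 0.0331 -0.0149 0.0028 ; -0.0 -0.0 -0.037 0.0336 -0.0137 0.0028 ; -0.0 -0.0 -0.037 0.0341 -0.0124 0.0028 ; -0.0 -0.0 -0.037 0.0345 -0.0112 0.0028 ; -0.0 -0.0 -0.037 0.0349 -0.0099 0.0028 ; -0.0 -0.0 -0.037 0.0352 -0.0086 0.0028 ; -0.0 -0.0 -0.037 0.0355 -0.0073 0.0028 ; -0.0 -0.0 -0.037 0.0358 -0.006 0.0028 ; -0.0 -0.0 -0.037 0.036 -0.0046 0.0028 ; -0.0 -0.0 -0.037 0.0361 -0.0033 0.0027 ; -0.0 -0.0 -0.037 0.0362 -0.002 0.0027 ;
```

Tracking is good. I'll carry on at about 50 mm per row.

>>> play_rows --steps "0 0 -0.055 0.046 -0.029 0.004 0.085; 0 0 -0.055 0.048 -0.026 0.004 0.085; 0 0 -0.055 0.050 -0.023 0.004 0.085; 0 0 -0.055 0.051 -0.020 0.004 0.085; 0 0 -0.055 0.052 -0.017 0.004 0.085"

```text
t: 1.35
eef_pos: [0.3847, 0.0302, 0.2812]
orientation: [0.897, 0.443, 0.001, -0.001]
wrist_force: [0.4, -0.3, 0.7]
gripper_width: 0.085
```

```bash
python3 plan.py .474 .277 .25 68.2 5
```

```text
t 1.35 p [0.3847 0.0302 0.2812] err mm [ 89.3 246.8 -31.2] rv [ 0.0004 -0.003  -0.2726] w 0.085 F [ 0.4 -0.3  0.7] q6 2.3
0.0 -0.001 -0.055 0.05 -0.0158 0.0064 ; 0.0 -0.001 -0.055 0.0508 -0.0131 0.0064 ; 0.0 -0.001 -0.055 0.0515 -0.0103 0.0063 ; 0.0 -0.001 -0.055 0.0519 -0.0074 0.0063 ; 0.0 -0.001 -0.055 0.0523 -0.0046 0.0063 ;
```

>>> play_rows --steps "0 -0.001 -0.055 0.050 -0.016 0.006 0.085; 0 -0.001 -0.055 0.051 -0.013 0.006 0.085; 0 -0.001 -0.055 0.052 -0.010 0.006 0.085; 0 -0.001 -0.055 0.052 -0.007 0.006 0.085; 0 -0.001 -0.055 0.052 -0.005 0.006 0.085"

```text
t: 1.98
eef_pos: [0.4739, 0.287, 0.2491]
orientation: [0.824, 0.567, -0.002, 0.002]
wrist_force: [0.6, -0.9, 0.1]
gripper_width: 0.0851
```

```bash
python3 plan.py .474 .277 .17 68.2 5
```

```text
t 1.98 p [0.4739 0.287  0.2491] err mm [  0.1 -10.  -79.1] rv [0.0007 0.0044 0.0144] w 0.0851 F [ 0.6 -0.9  0.1] q6 2.48
0.0 0.001 0.003 -0.0018 0.0007 0.0158 ; 0.0 0.001 0.003 -0.0018 0.0007 0.0158 ; 0.0 0.001 0.003 -0.0018 0.0007 0.0158 ; 0.0 0.001 0.003 -0.0018 0.0007 0.0158 ; 0.0 0.001 0.003 -0.0018 0.0008 0.0158 ;
```

>>> play_rows --steps "0 0.001 0.003 -0.002 0.001 0.016 0.085; 0 0.001 0.003 -0.002 0.001 0.016 0.085; 0 0.001 0.003 -0.002 0.001 0.016 0.085; 0 0.001 0.003 -0.002 0.001 0.016 0.085; 0 0.001 0.003 -0.002 0.001 0.016 0.085"

```text
t: 2.6
eef_pos: [0.4755, 0.2805, 0.1641]
orientation: [0.826, 0.563, -0.0, -0.0]
wrist_force: [0.1, 0.5, 0.4]
gripper_width: 0.085
```

```bash
python3 plan.py .474 .277 .119 68.2 4
python3 - <<'E'
from rig import ctrl
import cv2
a=ctrl.read_camera("top")["image"];b=ctrl.read_camera("side")["image"]
import numpy as np
f=lambda i:cv2.resize(i,None,fx=4,fy=4,interpolation=cv2.INTER_CUBIC)
cv2.imwrite("pics/g1.png",np.hstack([f(a[190:280,100:200]),f(b[110:200,130:230])])[:,:,::-1])
E
```

```text
t 2.6 p [0.4755 0.2805 0.1641] err mm [ -1.5  -3.5 -45.1] rv [-0.0006 -0.0001  0.0061] w 0.085 F [0.1 0.5 0.4] q6 2.48
-0.0 -0.0 0.002 -0.001 -0.0 0.0113 ; -0.0 -0.0 0.002 -0.001 -0.0 0.0113 ; -0.0 -0.0 0.002 -0.001 -0.0 0.0113 ; -0.0 -0.0 0.002 -0.001 -0.0 0.0113 ;
```

View pics/g1.png

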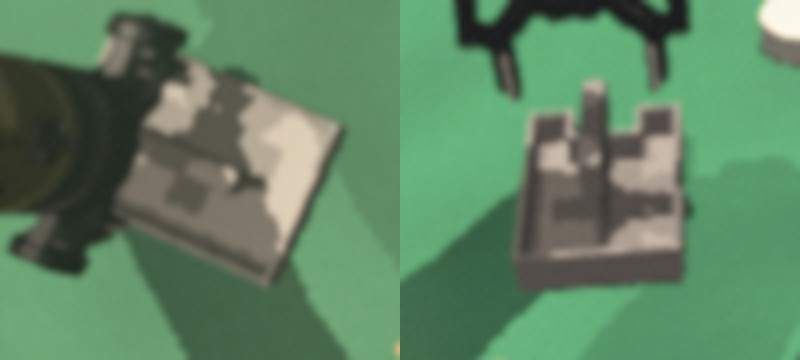

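The jaws straddle the bar, with the two fingers at about (505,75) and (655,65) in the right half of the picture and the bar between them at (593,90). I'll go down now.

>>> play_rows --steps "0 0 0.002 -0.001 0 0.011 0.085; 0 0 0.002 -0.001 0 0.011 0.085; 0 0 0.002 -0.001 0 0.011 0.085; 0 0 0 -0.001 0 0.009 0.085; 0 0 0 0 0 0.002 0.085"

```text
t: 3.32
eef_pos: [0.473, 0.2761, 0.1169]
orientation: [0.828, 0.56, -0.002, -0.0]
wrist_force: [0.5, -0.7, 0.1]
gripper_width: 0.0848
```

```bash
python3 plan.py .474 .277 .119 68.2 1
```

```text
t 3.33 p [0.473  0.2761 0.1169] err mm [1.  0.9 2.1] rv [-0.0023  0.0021 -0.0004] w 0.0848 F [ 0.5 -0.7  0.1] q6 2.48
-0.002 0.002 -0.0 0.0012 0.0005 -0.0021 ;
```

>>> play_rows --steps "-0.002 0.002 0 0.001 0.0005 -0.002 0.085; 0 0 0 0 0 0 0.0; 0 0 0 0 0 0 0; 0 0 0 0 0 0 0; 0 0 0 0 0 0 0"

```text
t: 3.95
eef_pos: [0.4748, 0.2775, 0.1204]
orientation: [0.828, 0.561, 0.001, -0.0]
wrist_force: [-0.4, 0.2, -0.3]
gripper_width: 0.0154
```

>>> play_rows --steps "0 0 0 0 0 0 0.0; 0 0 0 0 0 0 0.0; 0 0 0 0 0 0 0; 0 0 0 0 0 -0.005 0; 0 0 0 0 0 -0.01 0"

```text
t: 4.58
eef_pos: [0.4737, 0.2768, 0.1348]
orientation: [0.828, 0.56, -0.0, -0.0]
wrist_force: [-0.3, 0.7, -1.6]
gripper_width: 0.015
```

```bash
python3 plan.py .474 .277 .28 68.2 5
```

```text
t 4.58 p [0.4737 0.2768 0.1348] err mm [  0.3   0.2 145.2] rv [-0.0007  0.0005 -0.0004] w 0.015 F [-0.3  0.7 -1.6] q6 2.48
-0.0 0.0 -0.0 0.0 0.0 -0.029 ; -0.0 0.0 -0.0 0.0001 0.0 -0.029 ; -0.0 0.0 -0.0 0.0001 0.0 -0.029 ; -0.0 0.0 -0.0 0.0001 0.0 -0.029 ; -0.0 0.0 -0.0 0.0001 0.0 -0.029 ;
```

>>> play_rows --steps "0 0 0 0 0 -0.02 0; 0 0 0 0 0 -0.03 0; 0 0 0 0 0 -0.035 0; 0 0 0 0 0 -0.035 0; 0 0 0 0 0 -0.025 0"

```text
t: 5.2
eef_pos: [0.4724, 0.276, 0.2852]
orientation: [0.828, 0.561, -0.002, -0.0]
wrist_force: [0.6, -0.2, -2.2]
gripper_width: 0.0152
```

```bash
python3 plan.py .5896 -.0308 .28 7.5 10
python3 - <<'E'
from rig import ctrl
import cv2
a=ctrl.read_camera("top")["image"];b=ctrl.read_camera("side")["image"]
import numpy as np
f=lambda i:cv2.resize(i,None,fx=3,fy=3,interpolation=cv2.INTER_CUBIC)
cv2.imwrite("pics/g2.png",np.hstack([f(a[150:290,60:190]),f(b[30:170,110:240])])[:,:,::-1])
E
```

```text
t 5.2 p [0.4724 0.276  0.2852] err mm [ 117.2 -306.8   -5.2] rv [-8.0000e-04  4.2000e-03  1.0592e+00] w 0.0152 F [ 0.6 -0.2 -2.2] q6 2.48
-0.0 0.0 0.106 -0.0241 0.0223 0.0005 ; -0.0 0.0 0.106 -0.0216 0.0247 0.0005 ; -0.0 0.0 0.106 -0.0189 0.0269 0.0005 ; -0.0 0.0 0.106 -0.016 0.0287 0.0005 ; -0.0 0.0 0.106 -0.0128 0.0302 0.0005 ; -0.0 0.0 0.106 -0.0096 0.0314 0.0005 ; -0.0 0.0 0.106 -0.0062 0.0323 0.0005 ; -0.0 0.0 0.106 -0.0027 0.0327 0.0005 ; -0.0 0.0 0.106 0.0007 0.0328 0.0005 ; -0.0 0.0 0.106 0.0042 0.0326 0.0005 ;
```

View pics/g2.png

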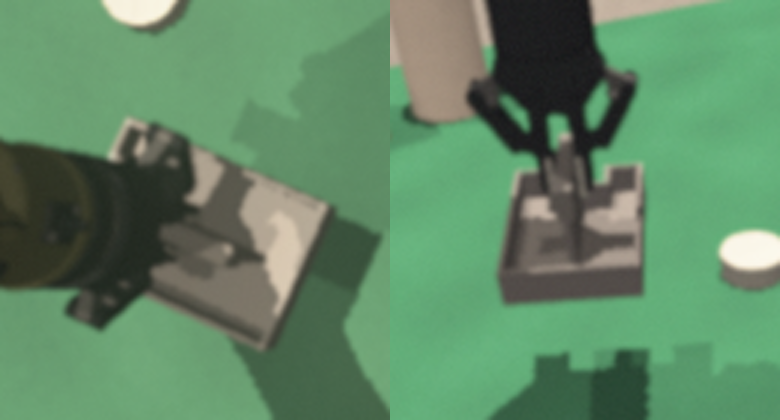

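The tray is held level, about 0.165 m up. I'll carry it to the caddy.

>>> play_rows --steps "0 0 0.09 -0.020 0.019 0 0; 0 0 0.1 -0.022 0.025 0 0; 0 0 0.1 -0.019 0.027 0 0; 0 0 0.1 -0.016 0.029 0 0; 0 0 0.1 -0.013 0.030 0 0"

```text
t: 5.92
eef_pos: [0.5317, 0.1259, 0.2816]
orientation: [0.941, 0.338, -0.003, -0.001]
wrist_force: [1.1, -0.3, -1.6]
gripper_width: 0.0151
```

```bash
python3 plan.py .5896 -.0308 .28 7.5 5
```

```text
t 5.92 p [0.5317 0.1259 0.2816] err mm [  57.9 -156.7   -1.6] rv [-0.0015  0.0053  0.5587] w 0.0151 F [ 1.1 -0.3 -1.6] q6 2.68
-0.0 0.001 0.112 -0.011 0.0315 0.0003 ; -0.0 0.001 0.112 -0.0074 0.0326 0.0003 ; -0.0 0.001 0.112 -0.0037 0.0332 0.0003 ; -0.0 0.001 0.112 -0.0 0.0334 0.0003 ; -0.0 0.001 0.112 0.0037 0.0332 0.0003 ;
```

>>> play_rows --steps "0 0.001 0.11 -0.011 0.031 0 0; 0 0.001 0.11 -0.007 0.032 0 0; 0 0.001 0.11 -0.004 0.033 0 0; 0 0.001 0.11 0 0.033 0 0; 0 0.001 0.1 0.003 0.028 0 0"

```text
t: 6.55
eef_pos: [0.5846, -0.0302, 0.2741]
orientation: [0.998, 0.065, -0.006, -0.001]
wrist_force: [0.2, 0.8, -2.2]
gripper_width: 0.0153
```

```bash
python3 plan.py .5896 -.0308 .28 7.5 5
```

```text
t 6.55 p [ 0.5846 -0.0302  0.2741] err mm [ 5.  -0.6  5.9] rv [-0.0023  0.0111 -0.0001] w 0.0153 F [ 0.2  0.8 -2.2] q6 2.96
-0.0 0.002 -0.0 0.001 0.0003 -0.0012 ; -0.0 0.002 -0.0 0.001 0.0003 -0.0012 ; -0.0 0.002 -0.0 0.001 0.0003 -0.0012 ; -0.0 0.002 -0.0 0.001 0.0003 -0.0012 ; -0.0 0.002 -0.0 0.001 0.0003 -0.0012 ;
```

>>> play_rows --steps "-0.001 0.005 0 0.003 0 -0.003 0; -0.001 0.004 0 0.002 0 -0.001 0; 0 0.001 0 0 0 0 0; 0 0 0 0 0 0 0; 0 0 0 0 0 0 0"

```text
t: 7.18
eef_pos: [0.5881, -0.0287, 0.2753]
orientation: [0.998, 0.066, -0.003, -0.001]
wrist_force: [0.9, -0.4, -2.9]
gripper_width: 0.0153
```

```bash
python3 plan.py .5896 -.0308 .28 7.5 1
python3 - <<'E'
from rig import ctrl
import cv2,pickle
d={n:ctrl.read_camera(n) for n in("top","side")};pickle.dump(d,open("c1.pkl","wb"))
a=d["top"]["image"];b=d["side"]["image"]
f=lambda i:cv2.resize(i,None,fx=5,fy=5,interpolation=cv2.INTER_CUBIC)[:,:,::-1]
cv2.imwrite("pics/h_top.png",f(a[110:230,215:335]))
cv2.imwrite("pics/h_side.png",f(b[100:220,190:340]))
E
```

```text
t 7.17 p [ 0.5881 -0.0287  0.2753] err mm [ 1.5 -2.1  4.7] rv [-0.002   0.0056  0.0018] w 0.0153 F [ 0.9 -0.4 -2.9] q6 2.96
-0.002 0.006 0.002 0.0012 0.0023 -0.0047 ;
```

View pics/h_top.png

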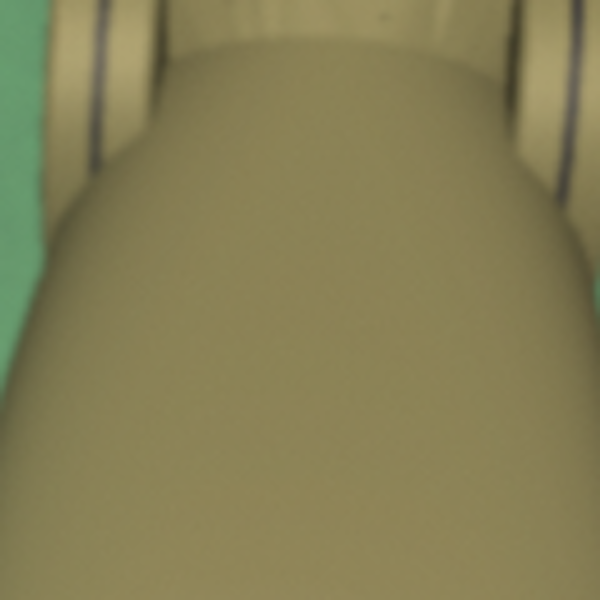

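View pics/h_side.png

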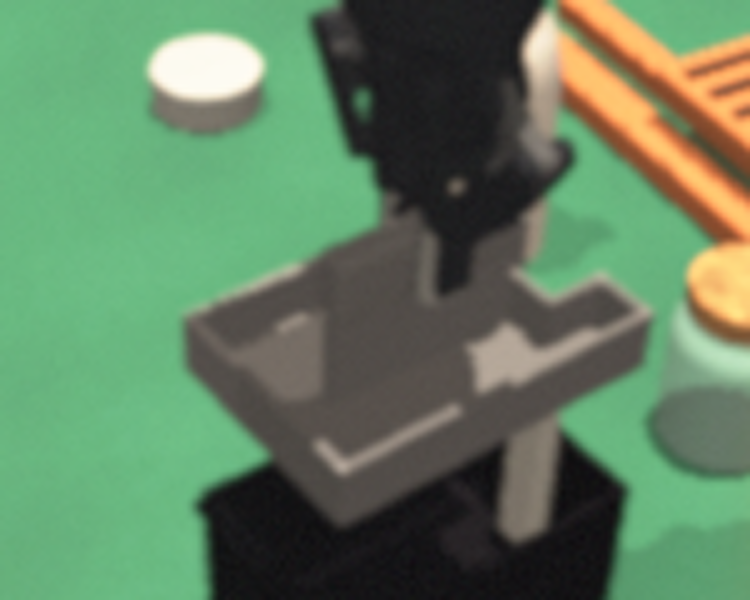

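In the side view the tray is held over the caddy with its notch toward the key. The rim corners are at zoomed (185,315), (343,472) and (652,312). The arm hides the tray from the top camera. I'll measure the offset in the hand from the side view.

Run:
```python
from h import *;import pickle
d=pickle.load(open("c1.pkl","rb"));c=d["side"]
S=lambda L,s,ox,oy:(np.array(L,float)+.5)/s-.5+[ox,oy]
M=np.array([[-80,55],[-80,-55],[80,-55]])/1e3
for zu in(.153,.156):
    P=cast(c,S([(185,315),(343,472),(652,312)],5,190,100),zu+.03)[:,:2]
    o,th,r=fit(P,M);print("tray",o,np.degrees(th),r.round(1).tolist())
# caddy rim as it stands
print(cast(c,S([(198,503),(627,490)],5,190,100),.08), np.array([.5896,-.0308])+np.array([[-80,55],[80,-55]])/1e3@np.array([[.9914,.1305],[-.1305,.9914]]))
```

```text
tray [ 0.58932484 -0.02489942] 7.350573333776736 [[0.5, -0.2], [0.3, -0.1], [-0.8, 0.2]]
tray [ 0.58756608 -0.02770303] 7.350573333776748 [[0.9, -0.6], [0.6, 0.2], [-1.5, 0.4]]
[[ 0.50063671  0.01059474  0.08      ]
 [ 0.67543871 -0.07322643  0.08      ]] [[ 0.5031105  0.013287 ]
 [ 0.6760895 -0.074887 ]]
```

>>> play_rows --steps "-0.001 0.003 0.001 0.001 0.001 0.008 0; -0.001 0.002 0.001 0.001 0.001 0.010 0; 0 0.001 0 0 0 0.010 0; 0 0 0 0 0 0.008 0; 0 0 0 0 0 0 0"

```text
t: 7.9
eef_pos: [0.5898, -0.0306, 0.2357]
orientation: [0.998, 0.065, -0.0, -0.0]
wrist_force: [0.4, 0.9, -2.5]
gripper_width: 0.0149
```

```bash
python3 plan.py .5896 -.0308 .206 7.5 4
```

```text
t 7.9 p [ 0.5898 -0.0306  0.2357] err mm [ -0.2  -0.2 -29.7] rv [-0.0001  0.001  -0.0005] w 0.0149 F [ 0.4  0.9 -2.5] q6 2.96
-0.0 0.0 -0.0 -0.0001 0.0 0.0074 ; -0.0 0.0 -0.0 -0.0001 0.0 0.0074 ; -0.0 0.0 -0.0 -0.0001 0.0 0.0074 ; -0.0 0.0 -0.0 -0.0001 0.0 0.0074 ;
```

>>> play_rows --steps "0 0 0 0 0 0.007 0; 0 0 0 0 0 0.008 0; 0 0 0 0 0 0.008 0; 0 0 0 0 0 0.006 0; 0 0 0 0 0 0 0"

```text
t: 8.52
eef_pos: [0.5901, -0.0306, 0.2049]
orientation: [0.998, 0.065, -0.0, -0.0]
wrist_force: [-0.6, 0.5, -1.2]
gripper_width: 0.0151
```

```bash
python3 plan.py .5896 -.0308 .199 7.5 4
python3 - <<'E'
from rig import ctrl
import cv2,pickle
d={n:ctrl.read_camera(n) for n in("side",)};pickle.dump(d,open("c2.pkl","wb"))
b=d["side"]["image"]
f=lambda i:cv2.resize(i,None,fx=6,fy=6,interpolation=cv2.INTER_CUBIC)[:,:,::-1]
cv2.imwrite("pics/i_side.png",f(b[155:255,210:330]))
E
```

```text
t 8.53 p [ 0.5901 -0.0306  0.2049] err mm [-0.5 -0.2 -5.9] rv [-0.0001  0.0004 -0.0006] w 0.0151 F [-0.6  0.5 -1.2] q6 2.96
-0.0 0.0 -0.0 -0.0001 0.0 0.0015 ; -0.0 0.0 -0.0 -0.0001 0.0 0.0015 ; -0.0 0.0 -0.0 -0.0001 0.0 0.0015 ; -0.0 0.0 -0.0 -0.0001 0.0 0.0015 ;
```

View pics/i_side.png

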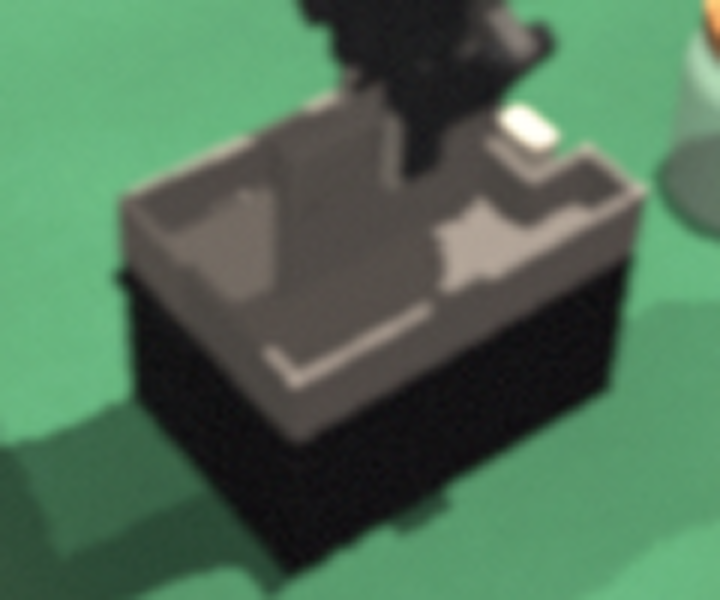

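Run:
```python
from h import *;import pickle
c=pickle.load(open("c2.pkl","rb"))["side"]
S=lambda L,s,ox,oy:(np.array(L,float)+.5)/s-.5+[ox,oy]
M=np.array([[-80,55],[-80,-55],[80,-55]])/1e3
for zu in(.083,.086):
  for L,z in (([(122,202),(296,387),(645,190)],zu+.03),([(124,270),(302,441),(632,255)],zu)):
    P=cast(c,S(L,6,210,155),z)[:,:2]
    o,th,r=fit(P,M);print("tray",zu,o,np.degrees(th),r.round(1).tolist())
def rot(a):a=np.radians(a);return np.array([[np.cos(a),np.sin(a)],[-np.sin(a),np.cos(a)]])
for nm,o,z in(("caddy rim",(.5896,-.0308),.08),("caddy foot",(.5896,-.0308),0),("tray rim",(.590,-.0306),.116),("tray foot",(.590,-.0306),.086)):
    X=np.c_[M@rot(7.5)+o,np.full(3,z)];print(nm,((proj(c,X)-[210,155]+.5)*6-.5).round(0).tolist())
```

```text
tray 0.083 [ 0.59096245 -0.02818153] 8.04584750464072 [[1.2, -1.6], [-0.9, 1.0], [-0.3, 0.6]]
tray 0.083 [ 0.58964125 -0.03078115] 8.545599540092905 [[0.1, -3.1], [2.7, 3.8], [-2.7, -0.7]]
tray 0.086 [ 0.58941888 -0.03060581] 8.045847504640747 [[1.5, -1.9], [-0.6, 1.2], [-0.9, 0.7]]
tray 0.086 [ 0.58818401 -0.03306446] 8.545599540092935 [[0.4, -3.4], [2.9, 4.0], [-3.3, -0.6]]
caddy rim [[121.0, 267.0], [295.0, 456.0], [636.0, 260.0]]
caddy foot [[129.0, 404.0], [292.0, 590.0], [610.0, 397.0]]
tray rim [[117.0, 198.0], [298.0, 387.0], [650.0, 192.0]]
tray foot [[121.0, 255.0], [297.0, 444.0], [639.0, 249.0]]
```

Run:
```python
import pickle,cv2,numpy as np
b=pickle.load(open("c2.pkl","rb"))["side"]["image"]
a=pickle.load(open("c0.pkl","rb"))["side"]["image"]
f=lambda i:cv2.resize(np.clip(i.astype(float)*1.8,0,255).astype(np.uint8),None,fx=12,fy=12,interpolation=cv2.INTER_LINEAR)[:,:,::-1]
g=lambda i:np.hstack([f(i[185:208,222:245]),f(i[215:238,248:271]),f(i[185:208,297:319])])
cv2.imwrite("pics/j.png",np.vstack([g(b),g(a)]))
```

```text
(no output)
```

View pics/j.png

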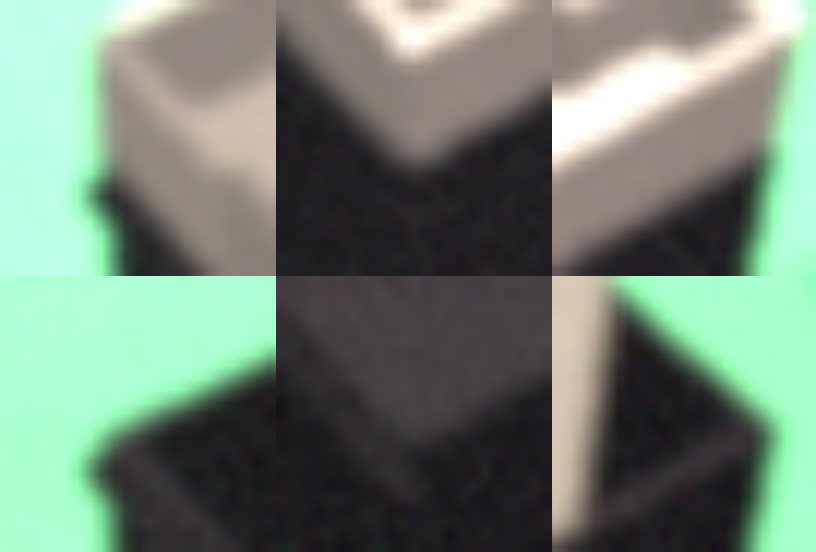

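The tab top at (528,128) sits well inside the notch, and the tray edges line up with the caddy rim to within about 1–2 mm. I'll lower it the last 5 mm or so.

>>> play_rows --steps "0 0 0 0 0 0.003 0; 0 0 0 0 0 0.003 0; 0 0 0 0 0 0.001 0; 0 0 0 0 0 0 0; 0 0 0 0 0 0 0"

```text
t: 9.2
eef_pos: [0.5909, -0.0307, 0.2005]
orientation: [0.998, 0.065, 0.002, 0.0]
wrist_force: [0.3, 0.3, -1.1]
gripper_width: 0.0154
```

```bash
python3 plan.py .590 -.0305 .199 7.5 1
```

```text
t 9.2 p [ 0.5909 -0.0307  0.2005] err mm [-0.9  0.2 -1.5] rv [ 0.0006 -0.0033 -0.0006] w 0.0154 F [ 0.3  0.3 -1.1] q6 2.96
0.001 -0.003 -0.001 -0.0008 -0.0003 0.0015 ;
```

>>> play_rows --steps "0 -0.002 0 -0.001 0 0.002 0; 0 0 0 0 0 0.002 0; 0 0 0 0 0 0.001 0; 0 0 0 0 0 0 0; 0 0 0 0 0 0 0"

```text
t: 9.82
eef_pos: [0.5907, -0.0307, 0.2003]
orientation: [0.998, 0.065, 0.003, 0.0]
wrist_force: [-0.7, -0.0, 2.0]
gripper_width: 0.0154
```

```bash
python3 plan.py .590 -.0305 .199 7.5 1
```

```text
t 9.82 p [ 0.5907 -0.0307  0.2003] err mm [-0.7  0.2 -1.3] rv [ 0.0011 -0.0062 -0.0005] w 0.0154 F [-0.7 -0.   2. ] q6 2.96
0.001 -0.006 -0.001 -0.0007 -0.0003 0.0013 ;
```

The tray is in contact: the force has reversed to +2 N, and the height of 0.2003 m matches seating on the rim. I'll release now.

>>> play_rows --steps "0 0 0 0 0 0 0.03; 0 0 0 0 0 0 0.05; 0 0 0 0 0 0 0.085; 0 0 0 0 0 0 0.085; 0 0 0 0 0 0 0.085"

```text
t: 10.45
eef_pos: [0.5914, -0.0307, 0.1996]
orientation: [0.998, 0.065, 0.003, 0.0]
wrist_force: [-0.4, 0.0, -0.1]
gripper_width: 0.0849
```

```bash
python3 plan.py .590 -.0305 .199 7.5 1
```

```text
t 10.45 p [ 0.5914 -0.0307  0.1996] err mm [-1.4  0.2 -0.6] rv [ 0.0012 -0.0067 -0.0005] w 0.0849 F [-0.4  0.  -0.1] q6 2.96
0.001 -0.007 -0.001 -0.0013 -0.0004 0.0006 ;
```

>>> play_rows --steps "0 0 0 0 0 -0.015 0.085; 0 0 0 0 0 -0.025 0.085; 0 0 0 0 0 -0.03 0.085; 0 0 0 0 0 -0.03 0.085; 0 0 0 0 0 -0.03 0.085"

```text
t: 11.08
eef_pos: [0.5893, -0.0306, 0.3352]
orientation: [0.998, 0.065, 0.002, 0.0]
wrist_force: [0.5, -0.1, 0.5]
gripper_width: 0.0851
```

>>> play_rows --steps "0 0 0 -0.04 0 0 0.085; 0 0 0 -0.05 0 0 0.085; 0 0 0 -0.05 0 0 0.085; 0 0 0 -0.05 0 0 0.085; 0 0 0 -0.04 0 0 0.085"

```text
t: 11.7
eef_pos: [0.3604, -0.0613, 0.3408]
orientation: [0.998, 0.066, 0.011, 0.002]
wrist_force: [-0.8, -0.2, -0.0]
gripper_width: 0.0848
```

Run:
```python
from rig import ctrl
import cv2,pickle,numpy as np
d={n:ctrl.read_camera(n) for n in("top","side")};pickle.dump(d,open("c3.pkl","wb"))
cv2.imwrite("pics/k_top.png",d["top"]["image"][:,:,::-1])
cv2.imwrite("pics/k_side.png",cv2.resize(d["side"]["image"][155:255,210:330],None,fx=6,fy=6,interpolation=cv2.INTER_CUBIC)[:,:,::-1])
```

```text
(no output)
```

View pics/k_top.png

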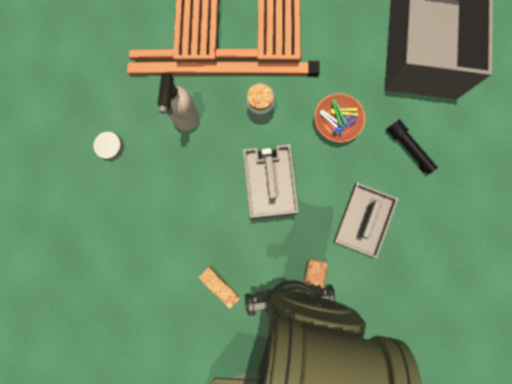

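View pics/k_side.png

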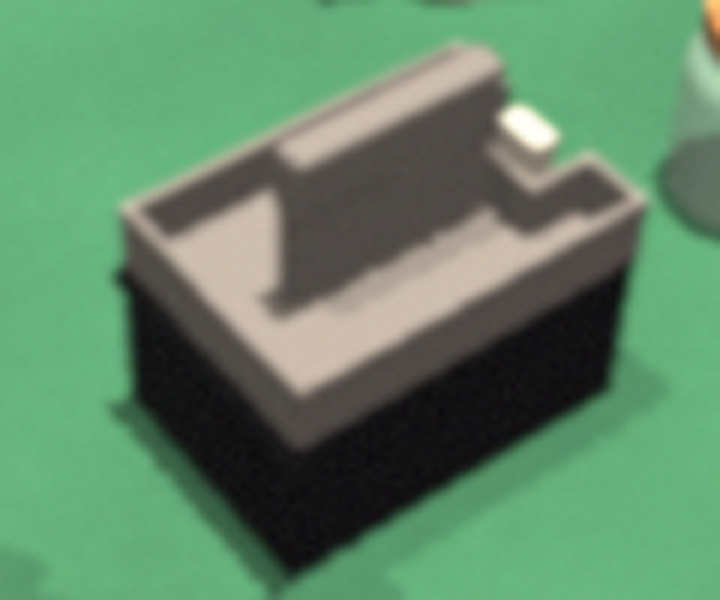

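The tray is on the caddy with the tab in its notch (side zoom (528,130)), and the plain tray has not moved. I'll measure how square it sits.

Run:
```python
import pickle,cv2,numpy as np
b=pickle.load(open("c3.pkl","rb"))["top"]["image"]
cv2.imwrite("pics/l.png",cv2.resize(b[138:224,236:306],None,fx=7,fy=7,interpolation=cv2.INTER_CUBIC)[:600,:,::-1])
```

```text
(no output)
```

View pics/l.png

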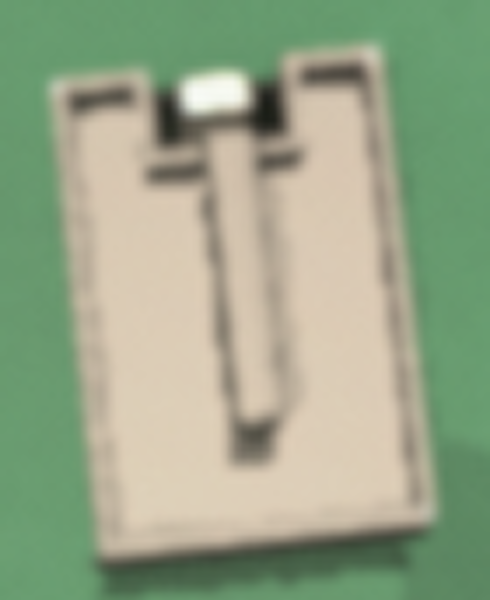

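Run:
```python
from h import *;import pickle
d=pickle.load(open("c3.pkl","rb"))
S=lambda L,s,ox,oy:(np.array(L,float)+.5)/s-.5+[ox,oy]
M=np.array([[80,55],[80,-55],[-80,-55],[-80,55]])/1e3
for n,L,k,a,m in(("top",[(52,80),(380,45),(437,522),(100,560)],(216,93),(7,236,138),M),("side",[(645,200),(300,393),(125,208)],(528,128),(6,210,155),M[1:])):
    o,th,r=fit(cast(d[n],S(L,*a),.11)[:,:2],m);kk=cast(d[n],S([k],*a),.11)[0,:2]
    R=np.array([[np.cos(th),-np.sin(th)],[np.sin(th),np.cos(th)]])
    print(n,o,np.degrees(th),r.round(1).tolist(),"key in tray",(R.T@(kk-o)*1e3).round(1),"key",kk)
i0=pickle.load(open("c0.pkl","rb"))["top"]["image"].astype(int);i1=d["top"]["image"].astype(int)
print("plain tray diff",np.abs(i0-i1)[180:260,330:400].mean())
```

```text
top [ 0.59052376 -0.03045718] 7.385624441891107 [[0.7, 0.2], [0.6, -0.3], [-0.2, -0.5], [-1.1, 0.6]] key in tray [70.3  1. ] key [ 0.66006886 -0.02044149]
side [ 0.59147358 -0.02943683] 7.644776378966183 [[-1.5, 0.5], [0.3, 1.0], [1.2, -1.5]] key in tray [69.1  0.3] key [ 0.65992043 -0.01998586]
plain tray diff 1.2214880952380953
```

The key sits at (70, 0–1) mm in tray coordinates, where (70, 0) is exact. I'll hand in.

```bash
python3 -c "
from rig import ctrl
print(ctrl.job_done(),ctrl.state()['t'])"
```

```text
the job is handed in; nothing more can be done
the job is handed in; nothing more can be done
```

I gripped the notched tray (left of the caddy) by its bar and stacked it on the black caddy with the notch over the key tab. Then I opened the gripper, backed the arm clear, and handed the job in at about 12 s.

**Squareness:** the tray sits at about (0.591, −0.030), yaw 7.4–7.6°. I measured the caddy at (0.590, −0.031), yaw about 7°. The key lies at (69–70, 0–1) mm in the tray's axes, where (70, 0) is exact.

**Seating:** rim-corner residuals at the seated height are within about 1.5 mm in both views. The TCP height at contact matched seating on the rim.

**Not disturbed:** the key is within about 0.7 mm of where it was before, so the caddy has not moved. The plain tray looks unchanged.

**Disagreements:** the side view shows a small lip of the caddy at its left (−x) corner, sticking out 1–2 mm past the tray. Caddy yaw readings ranged from 6.9° to 8.4° depending on the view and feature used.

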